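# Tare the balance that carries the tin

## Robot

A 6-joint arm with a two-finger parallel gripper is mounted at the origin on a cart in front of the work surface, level with it; the furniture and walls round the work are solid. World frame = base frame: x ahead of the robot, y to its left, z up, the work surface at z = 0. Lengths are in m, angles in rad, forces in N, time in s.
With the tool pointing down it reaches from about 0.3 to 0.75 m from the base axis. Payload 8.5 kg.
Tool frame: the origin (TCP) lies on the centre line of the jaws, within the pads' length; the fingertips stand 25 mm ahead of it and the grasp point (between the pads) lies 6 mm ahead of it; z points along the fingers, y is the line along which they close (so a half turn about z gives the same grasp; the last joint's range is limited). The gripper opens to 88 mm and grips with 3 to 60 N. Pads are 18 mm wide; open, the fingers measure 123 mm over their backs; the gripper's body (75 mm by 187 mm) begins 45 mm behind the grasp point.
Start: joints at [-1.455, 0.381, 1.297, -0, 1.464, -0.215], TCP at [0.179, -0.52, 0.264] pointing down, gripper open.
Joint ranges: [-3.11, 3.11], [-0.89, 2.33], [0.22, 2.48], [-1.42, 4.56], [0.17, 2.85], [-2.88, 2.88]. Speed limits (rad/s): [2.39, 2.39, 3.14, 3.14, 3.14, 3.14].

## Interface

Orientations are given as a rotation vector (axis times angle).
In Python, from workcell import status, imaging, manip gives the robot as it stands.
- The arm moves only by the tool send_rows, never from a script. Its argument "commands" is a list of rows, each an object with "delta_rot": the turn, a rotation vector about the world's x, y, z in degrees, a list of three; "travel": the shift along the world's x, y, z in mm, a list of three; "hand": the gripper command: -1 is shut, 1 is fully open, values between are in proportion. In form: [{"delta_rot": [ax, ay, az], "travel": [x, y, z], "hand": hand}, ...]. A call has 1 to 10 rows; each row shifts and turns the commanded pose from where the row before left it; what a row does not reach is not made up. A row lasts 1/8 s, in which the tool goes at most 62.5 mm and 10.7 degrees, less where a joint would pass 70% of its speed; a pose out of reach is approached as far as the arm can. A call is refused whole if a number of a shift passes 62.5 or a number of a turn 10.7, either way. A call with a gripper value outside its range is refused whole. The fingers move at their own pace and stop on an object; the grip force is fixed at half the most. Time passes only in rows, so rows that do not move let the fingers close. It gives the time, the measured TCP pose, the force, the opening and the grip force at its end, in the units of the state.
- status.get_obs(): the state, without advancing time (a new reading comes with each control period).
- imaging.camera(name): name is "scene" or "side" or "wrist"; returns a dict with "color" (384x512x3 uint8, red, green, blue), "fov_y" (degrees; the focal length in pixels is half the picture's height over the tangent of half this angle, whatever the lens; pixels are square), "cx", "cy" (the principal point, pixels), "eye" and "orientation" of the camera in the world; the wrist camera has in their place "mount" (4x4, takes a point from camera to tool coordinates, whose origin is the TCP and whose axes are the flange's). Camera axes: x right, y up, looking along -z (the intrinsics and any distortion apply to the point x, -y, -z); pixel columns grow to the right and rows downward; lengths in m; the calibration is good to about 2 mm. A picture is of the moment at which its call begins: read the wrist's pose just before it. There is no depth.
- manip.close_job(): hands the job in; it is judged then, once.
The state is a dict: "time_s": time; "q": joint angles; "dq": joint speeds; "tau": joint torques, N m; "tcp_pos": TCP position; "eef_rot": TCP orientation; "ft_force": force on the tool from outside, world axes, zero at the start; "wrist_torque": the same for the moment, N m; "grip_width": finger opening in m; "gripper_force": force on a finger pad.
Only numpy, scipy, OpenCV 4.12 (cv2) and the standard library are available. Lean on these libraries where they do the work, as an engineer would, in place of code of your own. Each camera call takes 0.05 s, during which the arm holds its last target. There are 200 camera calls.

## Task

Tare the bench balance that has the round tin on its pan: with the fingertips push its sliding cover fully open towards the pan, reach down into the well and press the sunken tare key right down, hold it for about half a second and let it come up, then push the cover fully shut again. Lift and carry nothing: the tin stays standing on its pan, the balances stay where they are, and the other balance's cover and key, its watch and the things around are left alone.

Things in the scene. Friction and masses are not known exactly. Their poses are not given: they have to be found in the camera images.
- balance_a: The balance that carries the round tin: white, 200 (x) x 110 (y) mm, 2 kg, loose on rubber feet; both balances look alike. Origin: centre of its underside, on the bench. x axis: from front (display, tare well) to back (metal pan 88 x 98 mm). Deck before the pan 44 mm above the bench. Two cover rails at y = +-37 mm, 48.5 mm up.
- well_a (a point): Centre of the well's mouth, level with the deck (44 mm up), on the balance that carries the round tin, 62 mm in front of its origin; axes as the balance's. Upright walls, 34 (x) x 52 (y) mm; shut by the sliding cover, with the tare key at the bottom.
- cover_a (a joint): Sliding cover of the balance that carries the round tin, in m: 0 = fully shut over the well, 0.040 = fully open (pushed along the balance's +x, to the pan). Plate 44 (x) x 66 (y) mm, top 47.5 mm above the bench; slides at about 1.2 N and stays where it is left.
- bar_a (a point): Centre of the push bar on the cover of the balance that carries the round tin, 53.5 mm up, at x = -76 mm of the balance when shut, -36 mm when open. Bar 12 (x) x 56 (y) mm, its top 59.5 mm up. In front of it bare deck to x = -100 mm; behind it 30 mm of cover plate (47.5 mm up). With the cover open the pan edge is 38 mm behind the bar's rear face.
- key_a (a joint): Tare key of the balance that carries the round tin, in m: 0 = up, 0.005 = right down. A spring returns it: 1.2 N to start, 4.2 N right down.
- key_top_a (a point): Centre of the top of the tare key of the balance that carries the round tin (26 (x) x 40 (y) mm); when up it is 30 mm above the bench, 14 mm below the deck, in the middle of the well.
- balance_b: The other balance, which carries the watch: white, 200 (x) x 110 (y) mm, 2 kg, loose on rubber feet; both balances look alike. Origin: centre of its underside, on the bench. x axis: from front (display, tare well) to back (metal pan 88 x 98 mm). Deck before the pan 44 mm above the bench. Two cover rails at y = +-37 mm, 48.5 mm up.
- well_b (a point): Centre of the well's mouth, level with the deck (44 mm up), on the other balance, which carries the watch, 62 mm in front of its origin; axes as the balance's. Upright walls, 34 (x) x 52 (y) mm; shut by the sliding cover, with the tare key at the bottom.
- cover_b (a joint): Sliding cover of the other balance, which carries the watch, in m: 0 = fully shut over the well, 0.040 = fully open (pushed along the balance's +x, to the pan). Plate 44 (x) x 66 (y) mm, top 47.5 mm above the bench; slides at about 1.2 N and stays where it is left.
- bar_b (a point): Centre of the push bar on the cover of the other balance, which carries the watch, 53.5 mm up, at x = -76 mm of the balance when shut, -36 mm when open. Bar 12 (x) x 56 (y) mm, its top 59.5 mm up. In front of it bare deck to x = -100 mm; behind it 30 mm of cover plate (47.5 mm up). With the cover open the pan edge is 38 mm behind the bar's rear face.
- key_b (a joint): Tare key of the other balance, which carries the watch, in m: 0 = up, 0.005 = right down. A spring returns it: 1.2 N to start, 4.2 N right down.
- key_top_b (a point): Centre of the top of the tare key of the other balance, which carries the watch (26 (x) x 40 (y) mm); when up it is 30 mm above the bench, 14 mm below the deck, in the middle of the well.
- tin_mid (a point): Centre of a round white tin with its lid on, 69 mm across, 20 mm high, standing loose on the pan of one balance: it marks the balance to tare.
- watch_mid (a point): Centre of a watch head, dark dial and gold-coloured case, 52 x 45 x 10 mm, lying loose on the pan of the other balance.
- loupe: Bystander: black eye loupe, 35 mm across, 29 mm high, on the bench in front of the balances. Origin at the centre of its underside.
- wood_brush: Bystander: flat wooden brush, 23 x 157 x 12 mm, lying on the bench to the right. Origin at the centre of its underside.
- oil_bottle: Bystander: small brown bottle with black cap, 29 mm across, 62 mm high, on the bench to the left of the balances. Origin at the centre of its underside.
- pan_a (a point): Centre of the top of the pan (88 x 98 mm) of the balance that carries the tin: 56 mm up, 52 mm behind that balance's origin.
- pan_b (a point): Centre of the top of the pan of the balance that carries the watch.
Things that resemble listed ones, but are neither listed nor needed, are in the scene too. Of the things that look like the part that bears watch_mid, the middle-sized one is meant.

How it is judged:
By the outcome, as a careful person would: the job done as asked, in the order asked, and still so for the second after the job is handed in, with the robot touching nothing.
It also fails if it takes over 40 s, if anything falls off the work surface, if the arm or the gripper's body presses on something with over 40 N, if the wrist force passes 120 N, or if a joint passes its speed limit or range.

## Working session

There is one attempt and no reset: what is moved stays moved. The work goes in short steps, Python scripts to look and compute and a tool call to move; the robot and the scene stay as the last step left them, time stands still between calls to the robot, and variables do not carry over. Pictures are saved under pics/ and viewed, at most 10 in all, crops included, and the job is handed in when it is done.

Besides the shell and the picture viewer there is one more tool, called after "Emit:" as name(argument=value, ...) on one line, values as JSON. send_rows: Moves the arm, as the interface text tells. Its arguments: {"type":"object","properties":{"commands":{"type":"array","items":{"type":"object","properties":{"delta_rot":{"type":"array","items":{"type":"number"}},"travel":{"type":"array","items":{"type":"number"}},"hand":{"type":"number"}}}}},"required":["commands"]}

```bash
ls; mkdir -p pics; cat > h.py <<'E'
import numpy as np,cv2
from workcell import status,imaging,manip
from scipy.spatial.transform import Rotation as R
def ray(c,u,v,T=None):
    f=192/np.tan(np.radians(c['fov_y'])/2)
    d=np.array([(u-c['cx'])/f,-(v-c['cy'])/f,-1.])
    if T is None:
        o=np.array(c['orientation'],float)
        Rm=o if o.shape==(3,3) else R.from_rotvec(o).as_matrix() if o.size==3 else None
        return np.array(c['eye']),Rm@d
    return T[:3,3],T[:3,:3]@d
def onz(c,u,v,z,T=None):
    e,d=ray(c,u,v,T); return e+d*(z-e[2])/d[2]
def save(n,im): cv2.imwrite('pics/'+n+'.png',im[...,::-1])
E
python3 - <<'E'
from h import *
a=imaging.camera('scene');b=imaging.camera('side')
for c in(a,b): print({k:v for k,v in c.items() if k!='color'})
save('scene',a['color']);save('side',b['color'])
np.save('scene.npy',a['color']);np.save('side.npy',b['color'])
s=status.get_obs();print(s['tcp_pos'],s['eef_rot'],s['grip_width'],s['time_s'],s['ft_force'])
E
```

```text
pics
{'fov_y': 48.424960496471044, 'cx': 253.87823349522148, 'cy': 186.1209975259204, 'eye': array([0.04604848, 0.9956734 , 1.03206117]), 'orientation': array([ 0.25541155, -1.02832535, -2.42125326])}
{'fov_y': 54.705793203772224, 'cx': 255.1115211463157, 'cy': 190.2102146819928, 'eye': array([0.5567923 , 0.93055782, 0.61745762]), 'orientation': array([-0.00757221,  1.47049595,  2.73730611])}
[ 0.17861048 -0.51996379  0.26322851] [-3.09747323e+00 -5.17030258e-01 -1.03088513e-04] 0.08807592603645693 0.1 [-0.34717594  0.40359707 -0.10328636]
```

View pics/scene.png

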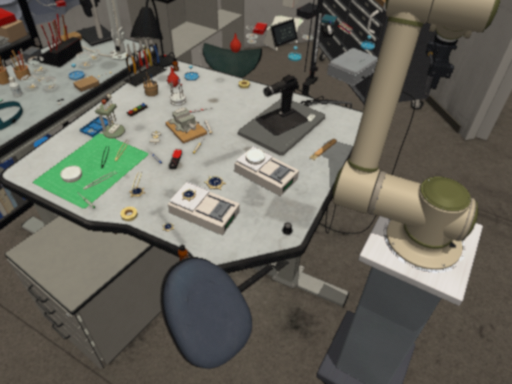

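View pics/side.png

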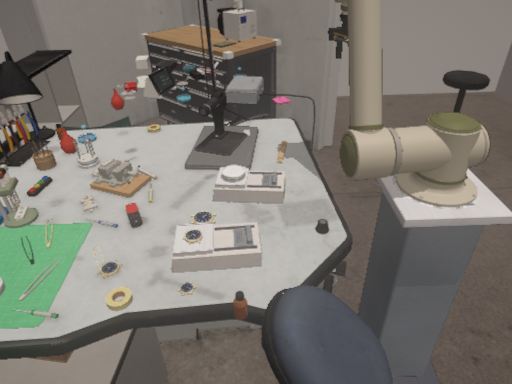

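Tin candidates: scene (256,157) on a balance, or the decoy disc at (71,174) on the green mat. Balances: (267,168) with the tin, (204,205) with the watch. I choose the balance at scene (267,168), side (250,183), and check it in a close crop.

```bash
python3 - <<'E'
from h import *
a=np.load('scene.npy');b=np.load('side.npy')
A=cv2.resize(a[140:200,225:305],None,fx=7,fy=7,interpolation=cv2.INTER_CUBIC)
B=cv2.resize(b[155:210,205:295],None,fx=6.2222,fy=6.2222,interpolation=cv2.INTER_CUBIC)[:, :560]
im=np.vstack([A[:,:560][:300*1],B[:300]]) if 0 else None
A=A[40:340];B=B[20:320]
save('crop',np.vstack([A,B]))  # A: u=225+x/7, v=140+(y+40)/7 ; B: u=205+x/6.222, v=155+(y-300+20)/6.222
E
```

```text
(no output)
```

View pics/crop.png

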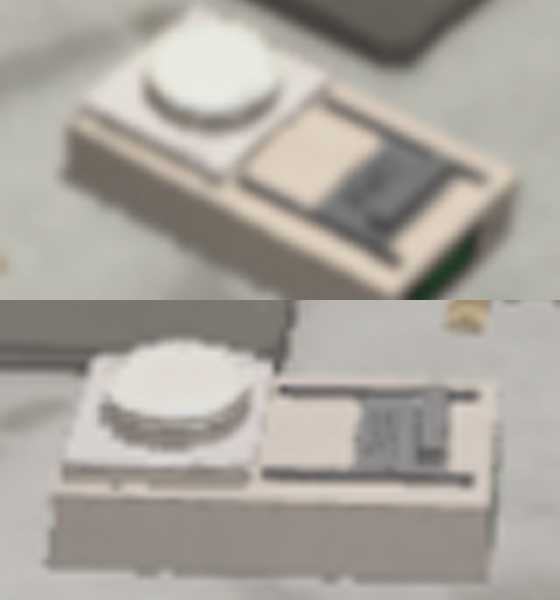

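The crop shows the chosen balance with the tin on its pan and the grey cover shut at the front, with its bar nearest the display end (scene about (281,171), side about (273,178)).

```bash
python3 - <<'E'
from h import *
a=imaging.camera('scene');b=imaging.camera('side')
P=lambda x,y:(225+x/7,140+(y+40)/7); Q=lambda x,y:(205+x/6.222,155+(y-280)/6.222)
for n,(x,y),z in [('frontY-',(516,182),.044),('frontY+',(400,298),.044),('backY+',(72,122),.044),('tin',(212,52),.076)]:print('sc',n,onz(a,*P(x,y),z).round(4))
for n,(x,y),z in [('frontY-',(495,382),.044),('frontY+',(491,505),.044),('backY+',(55,494),.044),('railfrontY-',(478,395),.0485),('railfrontY+',(472,481),.0485),('bar',(433,415),.0595),('tin',(180,375),.076)]:print('si',n,onz(b,*Q(x,y),z).round(4))
w=imaging.camera('wrist');print({k:v for k,v in w.items() if k!='color'})
E
```

```text
sc frontY- [ 0.4495 -0.0289  0.044 ]
sc frontY+ [0.4601 0.0732 0.044 ]
sc backY+ [0.6588 0.0486 0.044 ]
sc tin [ 0.6081 -0.0021  0.076 ]
si frontY- [ 0.4527 -0.0328  0.044 ]
si frontY+ [0.4646 0.0744 0.044 ]
si backY+ [0.6605 0.0538 0.044 ]
si railfrontY- [ 0.4627 -0.0136  0.0485]
si railfrontY+ [0.472  0.0612 0.0485]
si bar [0.4868 0.0212 0.0595]
si tin [0.6032 0.0056 0.076 ]
{'fov_y': 69.07100209591391, 'cx': 255.28449105418957, 'cy': 193.06628519624036, 'mount': array([[-1.48219806e-04,  9.63430778e-01,  2.67957297e-01,
         6.86412867e-02],
       [ 9.99999638e-01,  3.67445339e-04, -7.67989524e-04,
         4.77124758e-04],
       [-8.38364405e-04,  2.67957086e-01, -9.63430484e-01,
        -1.20731485e-01],
       [ 0.00000000e+00,  0.00000000e+00,  0.00000000e+00,
         1.00000000e+00]])}
```

Both views agree: balance yaw about -6.3°, origin about (0.556,0.010), bar about (0.481,0.018). These fit the 200 x 110 mm size. Now I move to hover with closed fingers.

Emit:
send_rows(commands=[{"travel": [28,53,-4],"delta_rot": [0,0,-2.5],"hand": -1},{"travel": [28,53,-4],"delta_rot": [0,0,-2.5],"hand": -1},{"travel": [28,53,-4],"delta_rot": [0,0,-2.5],"hand": -1},{"travel": [28,53,-4],"delta_rot": [0,0,-2.5],"hand": -1},{"travel": [28,53,-4],"delta_rot": [0,0,-2.5],"hand": -1},{"travel": [28,53,-4],"delta_rot": [0,0,-2.5],"hand": -1},{"travel": [28,53,-4],"delta_rot": [0,0,-2.5],"hand": -1},{"travel": [28,53,-4],"delta_rot": [0,0,-2.5],"hand": -1},{"travel": [28,53,-4],"delta_rot": [0,0,-2.5],"hand": -1},{"travel": [5,53,-4],"delta_rot": [0,0,-2.5],"hand": -1}])

```text
time_s: 1.5
tcp_pos: [0.4366, 0.0117, 0.2236]
eef_rot: [3.137, -0.167, 0.001]
ft_force: [0.9, -0.4, 0.4]
grip_width: 0.0002
gripper_force: 0.0
```

```bash
cat >> h.py <<'E'
def wrist():
    s=status.get_obs();w=imaging.camera('wrist');T=np.eye(4);T[:3,3]=s['tcp_pos'];T[:3,:3]=R.from_rotvec(s['eef_rot']).as_matrix()
    return s,w,T@w['mount']
E
python3 - <<'E'
from h import *
imaging.camera('side')
s,w,T=wrist();save('w1',w['color']);np.savez('w1.npz',c=w['color'],T=T)
m=R.from_rotvec(s['eef_rot']).as_matrix();print(s['time_s'],s['tcp_pos'],m.round(4).tolist(),s['q'].round(2) if hasattr(s['q'],'round') else s['q'],s['grip_width'],s['ft_force'])
E
```

```text
1.55 [0.43532891 0.01651274 0.22308034] [[0.9945, -0.1046, -0.001], [-0.1046, -0.9945, 0.0025], [-0.0013, -0.0024, -1.0]] [-0.24  0.22  1.66  0.    1.26  1.44] 0.00030892460428289377 [-2.77523407  2.95895246 -0.77275984]
```

View pics/w1.png

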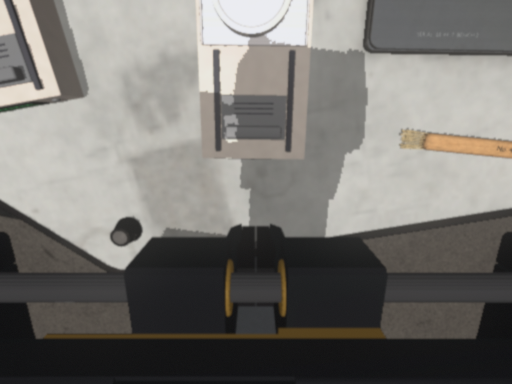

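Wrist view: the tin balance is at the top centre, its rails at columns about 217 and 291, the bar about (254,132), the front edge at row about 158. The loupe (123,232) and the brush are clear of it. I refine with masks on a settled image.

```bash
python3 - <<'E'
from h import *
imaging.camera('side')
s,w,T=wrist();print(s['tcp_pos'],s['eef_rot'],s['time_s']); print(w.keys()); c=w['color'];g=cv2.cvtColor(c,cv2.COLOR_RGB2GRAY).astype(int)
np.set_printoptions(linewidth=250)
print('row100',g[100,196:312]);print('row130',g[130,196:312]);print('col254',g[85:165,254]);print('col217',g[140:165,217])
for r in (60,100,145):
    row=g[r]
    L=[x for x in range(205,232) if row[x]<55];Rr=[x for x in range(280,305) if row[x]<55]
    if L and Rr:
        l=onz(w,np.mean(L),r,.0485,T);q=onz(w,np.mean(Rr),r,.0485,T);print(r,np.mean(L),np.mean(Rr),l.round(4),q.round(4),np.linalg.norm(l-q).round(4))
save('w2',c)
E
```

```text
[0.43543974 0.01176562 0.22354989] [-3.13745483e+00  1.58705623e-01  9.17412944e-04] 1.65
dict_keys(['color', 'fov_y', 'cx', 'cy', 'mount'])
row100 [157 155 154 154 154 154 153 153 153 152 153 151 139 110  79  71  70  70  73  88 108 104 100 100 103 111 127 148 154 155 154 155 155 155 154 151 139 111 100 100  99 100 100  99  99  99  99  99  99  99  99  98  99  98  98  98 100  99  99  99  99  99
  99  99  98  99  98  99  98  99  99  98  98  99  99  98  99  98  98  98  98  98  98  99 100 100  93  73  65  65  66  78 110 143 152 152 152 152 153 153 152 154 154 154 153 153 146 134 129 128 128 128 128 128 128 127]
row130 [169 155 151 151 151 150 150 150 150 150 151 151 150 136 102  75  68  67  69  77  91  95  96  92  91 114 146 155 156 156 156 155 156 155 155 156 156 153 149 135 109  97  96  96  96  96  97  96  96  96  97  97  96  96  96  96  96  96  97  96  96  96
  96  96  96  97  96  97  96  96  97  97  97  97  97  97  97  96  93  87  86  92  96  97  96  84  68  64  64  66  82 114 142 149 151 152 152 152 153 152 152 152 151 151 144 134 127 125 124 123 123 122 122 123 123 123]
col254 [150 150 151 151 151 151 151 151 151 147 134 113 101  99  99  99  98  96  86  80  88  96  95  86  77  84  94  94  87  78  85  94  96  96  96  95  95  96  95  95  93  85  82  90  96  97  96  95  94  94  93  92  88  83  92 119 142 147 146 146 146 147
 146 146 147 148 148 147 148 148 147 147 144 134 124 122 122 122 122 121]
col217 [131 138 139 139 138 138 139 138 138 139 139 143 147 148 148 148 149 147 149 163 179 183 183 182 181]
```

```bash
python3 - <<'E'
from h import *
for k in range(4):
    s,w,T=wrist();g=cv2.cvtColor(w['color'],cv2.COLOR_RGB2GRAY).astype(float)
    out=[]
    LP=[];RP=[]
    for r in range(65,150):
        for lo,hi,D in((200,219,LP),(280,298,RP)):
            wt=np.clip(88-g[r,lo:hi],0,None)
            if wt.sum()>30: D.append(onz(w,(wt*np.arange(lo,hi)).sum()/wt.sum(),r,.0485,T))
    LP=np.array(LP);RP=np.array(RP)
    fl=np.polyfit(LP[:,0],LP[:,1],1);fr=np.polyfit(RP[:,0],RP[:,1],1)
    yaw=np.degrees(np.arctan([fl[0],fr[0]]))
    col=g[:,250]; fe=[r for r in range(150,170) if col[r]<135][0]; bf=[r for r in range(130,150) if col[r]>110][0]; pr=[r for r in range(85,105) if col[r]<125][0]
    print(s['time_s'],np.round(s['tcp_pos'],4),np.round(np.degrees(-2*np.arctan2(s['eef_rot'][1],s['eef_rot'][0]))%360,2),'yaw',yaw.round(2),'y@.50',np.polyval(fl,.5).round(4),np.polyval(fr,.5).round(4),'front',onz(w,250,fe-.5,.044,T)[:2].round(4),'barfront',onz(w,250,bf-1.5,.0565,T)[:2].round(4),'platerear',onz(w,250,pr-.3,.0475,T)[:2].round(4),fe,bf,pr)
E
```

```text
1.7 [0.4356 0.0104 0.2237] 5.9 yaw [-6.75 -6.71] y@.50 0.0485 -0.0252 front [0.4601 0.0128] barfront [0.4822 0.0102] platerear [0.5237 0.0058] 159 140 96
1.75 [0.4357 0.0095 0.2238] 6.01 yaw [-6.59 -6.38] y@.50 0.0484 -0.0253 front [0.4602 0.0119] barfront [0.4813 0.0094] platerear [0.5229 0.0049] 159 141 97
1.8 [0.4357 0.009  0.2239] 6.09 yaw [-6.6  -6.09] y@.50 0.0484 -0.0255 front [0.4603 0.0113] barfront [0.4814 0.0088] platerear [0.5229 0.0043] 159 141 97
1.85 [0.4357 0.0087 0.2239] 6.14 yaw [-6.58 -5.97] y@.50 0.0484 -0.0256 front [0.4603 0.0111] barfront [0.4814 0.0085] platerear [0.523 0.004] 159 141 97
```

Emit:
send_rows(commands=[{"travel": [34,7,-20],"delta_rot": [0,0,-0.3],"hand": -1},{"travel": [0,0,-40],"hand": -1},{"travel": [0,0,-40],"hand": -1},{"travel": [0,0,-30],"hand": -1},{"travel": [0,0,-10],"hand": -1},{"travel": [0,0,-6],"hand": -1},{"travel": [0,0,0],"hand": -1},{"travel": [0,0,0],"hand": -1}])

```text
$.commands[1]: bad value
```

```bash
python3 - <<'E'
from h import *
c=imaging.camera('side');s=status.get_obs();print(s['tcp_pos'],s['ft_force'],s['time_s'],np.degrees(-2*np.arctan2(s['eef_rot'][1],s['eef_rot'][0]))%180)
b=c['color'];A=cv2.resize(b[120:215,200:310],None,fx=6,fy=6,interpolation=cv2.INTER_CUBIC);save('s2',A)
E
```

```text
[0.4356785  0.00873937 0.22384272] [-0.03110785 -0.37881779 -0.27859091] 1.95 6.158904888206083
```

View pics/s2.png

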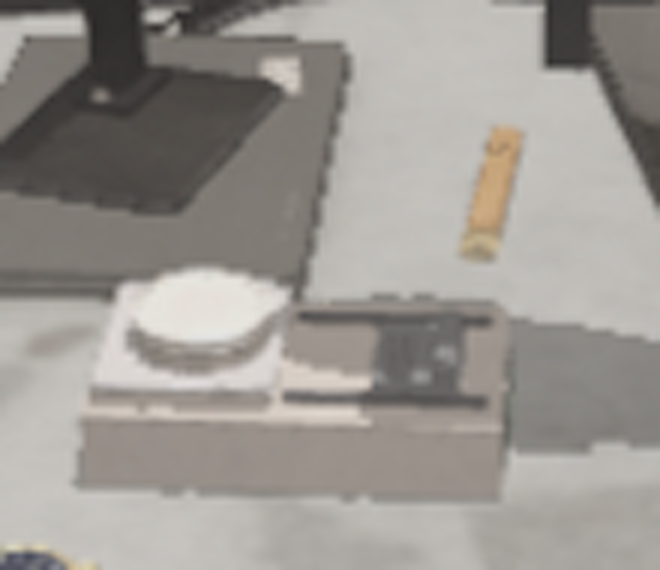

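The move was refused because every row needs all three fields. The picture shows an undisturbed scene, with the gripper still up out of the crop.

Emit:
send_rows(commands=[{"travel": [34,7,-20],"delta_rot": [0,0,-0.3],"hand": -1},{"travel": [0,0,-40],"delta_rot": [0,0,0],"hand": -1},{"travel": [0,0,-40],"delta_rot": [0,0,0],"hand": -1},{"travel": [0,0,-30],"delta_rot": [0,0,0],"hand": -1},{"travel": [0,0,-10],"delta_rot": [0,0,0],"hand": -1},{"travel": [0,0,-6],"delta_rot": [0,0,0],"hand": -1},{"travel": [0,0,0],"delta_rot": [0,0,0],"hand": -1},{"travel": [0,0,0],"delta_rot": [0,0,0],"hand": -1}])

```text
time_s: 2.95
tcp_pos: [0.47, 0.0167, 0.0785]
eef_rot: [3.137, -0.174, 0.003]
ft_force: [1.0, -1.1, 0.5]
grip_width: 0.0005
gripper_force: 0.0
```

```bash
python3 - <<'E'
from h import *
c=imaging.camera('side');s=status.get_obs();print(s['tcp_pos'],s['ft_force'],s['time_s'],np.degrees(-2*np.arctan2(s['eef_rot'][1],s['eef_rot'][0]))%180)
b=c['color'];A=cv2.resize(b[120:215,200:310],None,fx=6,fy=6,interpolation=cv2.INTER_CUBIC);save('s3',A)
E
```

```text
[0.4699665  0.01678384 0.07847107] [-0.31212927  0.71534005 -1.44365419] 3.0 6.342244965634257
```

View pics/s3.png

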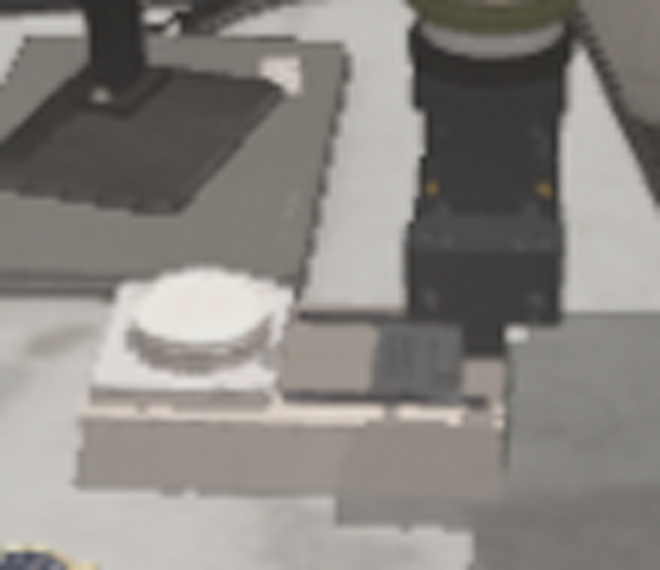

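Emit:
send_rows(commands=[{"travel": [0,-1,-3],"delta_rot": [0,0,0],"hand": -1},{"travel": [6,-0.7,0],"delta_rot": [0,0,0],"hand": -1},{"travel": [6,-0.7,0],"delta_rot": [0,0,0],"hand": -1},{"travel": [6,-0.7,0],"delta_rot": [0,0,0],"hand": -1},{"travel": [6,-0.7,0],"delta_rot": [0,0,0],"hand": -1},{"travel": [6,-0.7,0],"delta_rot": [0,0,0],"hand": -1},{"travel": [6,-0.7,0],"delta_rot": [0,0,0],"hand": -1},{"travel": [0,0,0],"delta_rot": [0,0,0],"hand": -1}])

```text
time_s: 4.0
tcp_pos: [0.5063, 0.0115, 0.0748]
eef_rot: [3.137, -0.174, 0.002]
ft_force: [-0.1, -0.6, 0.6]
grip_width: 0.0004
gripper_force: 0.0
```

Emit:
send_rows(commands=[{"travel": [4,-0.4,0],"delta_rot": [0,0,0],"hand": -1},{"travel": [0,0,0],"delta_rot": [0,0,0],"hand": -1}])

```text
time_s: 4.25
tcp_pos: [0.5072, 0.0116, 0.0746]
eef_rot: [-3.137, 0.173, 0.01]
ft_force: [-12.6, -0.2, 7.5]
grip_width: -0.0
gripper_force: 5.9
```

```bash
python3 - <<'E'
from h import *
F=[]
for k in range(4):
    c=imaging.camera('side');s=status.get_obs();F.append(s['ft_force'])
print(s['tcp_pos'],np.mean(F,0),np.std(F,0),s['time_s'])
b=c['color'];A=cv2.resize(b[120:215,200:310],None,fx=6,fy=6,interpolation=cv2.INTER_CUBIC);save('s4',A)
E
```

```text
[0.50716752 0.01156947 0.07463007] [-11.39662903  -0.01627431   7.30330491] [0.38490582 0.58202336 0.23714921] 4.45
```

View pics/s4.png

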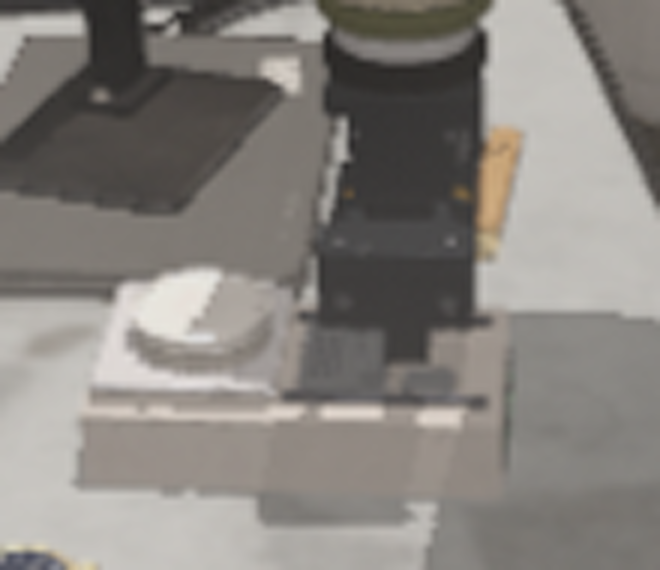

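Push stopped at about 12 N, and the side view shows the cover near the pan (plate rear edge at crop x≈300). I back off and check from above.

Emit:
send_rows(commands=[{"travel": [-10,1,0],"delta_rot": [0,0,0],"hand": -1},{"travel": [0,0,40],"delta_rot": [0,0,0],"hand": -1},{"travel": [-10,1,50],"delta_rot": [0,0,0],"hand": -1},{"travel": [-10,1,35],"delta_rot": [0,0,0],"hand": -1},{"travel": [0,0,0],"delta_rot": [0,0,0],"hand": -1},{"travel": [0,0,0],"delta_rot": [0,0,0],"hand": -1},{"travel": [0,0,0],"delta_rot": [0,0,0],"hand": -1}])

```text
time_s: 5.32
tcp_pos: [0.4794, 0.0142, 0.1985]
eef_rot: [-3.136, 0.174, 0.003]
ft_force: [-0.1, -0.7, 0.0]
grip_width: -0.0
gripper_force: 0.0
```

```bash
python3 - <<'E'
from h import *
s,w,T=wrist();print(s['tcp_pos'],s['ft_force'],s['time_s']);np.savez('w3.npz',c=w['color'],T=T)
save('w3',cv2.resize(w['color'][0:250,160:360],None,fx=2.4,fy=2.4,interpolation=cv2.INTER_CUBIC))
E
```

```text
[0.47943876 0.01424891 0.19849977] [-0.05460634 -0.74137266  0.02263765] 5.325
```

View pics/w3.png

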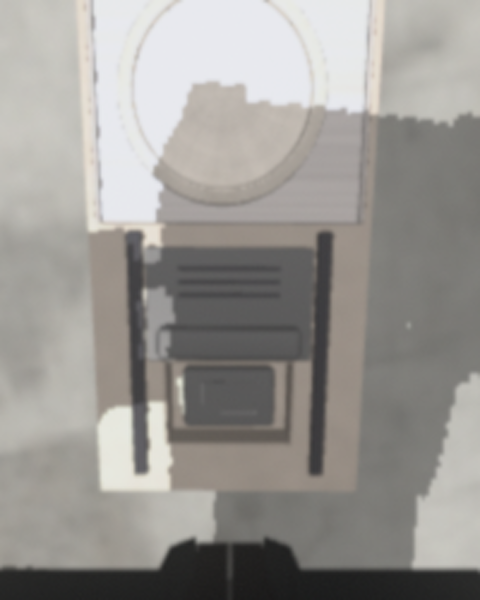

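View from above: the cover is at the pan, and the well is open with the key at crop (229,395). The plate runs over rows 248–358 and the well's front edge is at row 442. I check this numerically.

```bash
python3 - <<'E'
from h import *
d=np.load('w3.npz');T=d['T'];w=imaging.camera('wrist')
u=np.array([.9938,-.1115]);v=np.array([.1115,.9938])
for n,x,y,z in [('platerear',230,247,.0475),('platefront',230,359,.0475),('bar rear top',230,327,.0595),('wellfront',230,431,.044),('wellfront outer',230,442,.044),('wellL',172,400,.044),('wellR',288,400,.044),('keyrear',230,366,.030),('keyfront',230,425,.030),('keyL',184,395,.03),('keyR',274,395,.03),('deckfront',230,490,.044),('panfront',230,223,.056),('railL',136,350,.0485),('railR',320,350,.0485),('railfrontL',141,473,.0485),('railfrontR',316,473,.0485),('railbackL',133,233,.0485),('railbackR',325,233,.0485)]:
    p=onz(w,160+(x+.5)/2.4-.5,(y+.5)/2.4-.5,z,T)[:2]; q=p-np.array([.5,.0115]); print(n,p.round(4),'ax',(q@u).round(4),'lat',(q@v).round(4))
E
```

```text
platerear [0.5589 0.0045] ax 0.0594 lat -0.0004
platefront [0.5162 0.0093] ax 0.0163 lat -0.0004
bar rear top [0.5296 0.0078] ax 0.0299 lat -0.0004
wellfront [0.4858 0.0126] ax -0.0142 lat -0.0005
wellfront outer [0.4811 0.0132] ax -0.019 lat -0.0005
wellL [0.5016 0.0351] ax -0.001 lat 0.0236
wellR [ 0.4963 -0.0128] ax -0.001 lat -0.0246
keyrear [0.5111 0.0098] ax 0.0113 lat -0.0005
keyfront [0.4853 0.0127] ax -0.0147 lat -0.0005
keyL [0.5008 0.0311] ax -0.0014 lat 0.0196
keyR [ 0.4965 -0.0079] ax -0.0013 lat -0.0196
deckfront [0.4599 0.0155] ax -0.0403 lat -0.0005
panfront [0.567  0.0036] ax 0.0675 lat -0.0004
railL [0.524  0.0463] ax 0.02 lat 0.0372
railR [ 0.5159 -0.027 ] ax 0.0201 lat -0.0365
railfrontL [0.473  0.0518] ax -0.0313 lat 0.037
railfrontR [ 0.4648 -0.0215] ax -0.0313 lat -0.0367
railbackL [0.5681 0.0408] ax 0.0644 lat 0.0367
railbackR [ 0.5599 -0.0322] ax 0.0644 lat -0.0367
```

Emit:
send_rows(commands=[{"travel": [19,-3,0],"delta_rot": [0,0,0],"hand": -1},{"travel": [0,0,-40],"delta_rot": [0,0,0],"hand": -1},{"travel": [0,0,-45],"delta_rot": [0,0,0],"hand": -1},{"travel": [0,0,-30],"delta_rot": [0,0,0],"hand": -1},{"travel": [0,0,-10],"delta_rot": [0,0,0],"hand": -1},{"travel": [0,0,-10],"delta_rot": [0,0,0],"hand": -1},{"travel": [0,0,0],"delta_rot": [0,0,0],"hand": -1},{"travel": [0,0,0],"delta_rot": [0,0,0],"hand": -1}])

```text
time_s: 6.42
tcp_pos: [0.499, 0.0112, 0.0655]
eef_rot: [3.137, -0.174, 0.002]
ft_force: [-0.7, 0.8, -0.7]
grip_width: 0.0003
gripper_force: 0.0
```

Emit:
send_rows(commands=[{"travel": [0,0,-6],"delta_rot": [0,0,0],"hand": -1},{"travel": [0,0,-5],"delta_rot": [0,0,0],"hand": -1},{"travel": [0,0,-3],"delta_rot": [0,0,0],"hand": -1},{"travel": [0,0,0],"delta_rot": [0,0,0],"hand": -1}])

```text
time_s: 6.92
tcp_pos: [0.4988, 0.0112, 0.0508]
eef_rot: [3.137, -0.174, 0.0]
ft_force: [0.2, -0.2, 3.3]
grip_width: -0.0001
gripper_force: 1.9
```

Emit:
send_rows(commands=[{"travel": [0,0,-2],"delta_rot": [0,0,0],"hand": -1},{"travel": [0,0,0],"delta_rot": [0,0,0],"hand": -1}])

```text
time_s: 7.18
tcp_pos: [0.4988, 0.0112, 0.0501]
eef_rot: [3.136, -0.174, 0.002]
ft_force: [-4.1, 0.6, 19.2]
grip_width: 0.0005
gripper_force: 9.2
```

Emit:
send_rows(commands=[{"travel": [0,0,0],"delta_rot": [0,0,0],"hand": -1},{"travel": [0,0,0],"delta_rot": [0,0,0],"hand": -1},{"travel": [0,0,0],"delta_rot": [0,0,0],"hand": -1},{"travel": [0,0,10],"delta_rot": [0,0,0],"hand": -1},{"travel": [0,0,25],"delta_rot": [0,0,0],"hand": -1},{"travel": [0,0,20],"delta_rot": [0,0,0],"hand": -1},{"travel": [0,0,0],"delta_rot": [0,0,0],"hand": -1},{"travel": [23,-2.5,0],"delta_rot": [0,0,0],"hand": -1},{"travel": [23,-2.5,0],"delta_rot": [0,0,0],"hand": -1},{"travel": [0,0,0],"delta_rot": [0,0,0],"hand": -1}])

```text
time_s: 8.43
tcp_pos: [0.545, 0.0061, 0.1025]
eef_rot: [-3.137, 0.174, 0.002]
ft_force: [-0.6, 0.9, 0.7]
grip_width: 0.0006
gripper_force: 0.0
```

Emit:
send_rows(commands=[{"travel": [0,0,-15],"delta_rot": [0,0,0],"hand": -1},{"travel": [0,0,-8],"delta_rot": [0,0,0],"hand": -1},{"travel": [0,0,0],"delta_rot": [0,0,0],"hand": -1},{"travel": [0,0,0],"delta_rot": [0,0,0],"hand": -1}])

```text
time_s: 8.93
tcp_pos: [0.5446, 0.0063, 0.0809]
eef_rot: [3.137, -0.174, 0.0]
ft_force: [1.2, -0.8, -0.2]
grip_width: 0.0004
gripper_force: 0.0
```

Emit:
send_rows(commands=[{"travel": [0,0,-5],"delta_rot": [0,0,0],"hand": -1},{"travel": [0,0,0],"delta_rot": [0,0,0],"hand": -1},{"travel": [-6.5,0.7,0],"delta_rot": [0,0,0],"hand": -1},{"travel": [-6.5,0.7,0],"delta_rot": [0,0,0],"hand": -1},{"travel": [-6.5,0.7,0],"delta_rot": [0,0,0],"hand": -1},{"travel": [-6.5,0.7,0],"delta_rot": [0,0,0],"hand": -1},{"travel": [-6.5,0.7,0],"delta_rot": [0,0,0],"hand": -1},{"travel": [-6.5,0.7,0],"delta_rot": [0,0,0],"hand": -1},{"travel": [-2,0.2,0],"delta_rot": [0,0,0],"hand": -1},{"travel": [0,0,0],"delta_rot": [0,0,0],"hand": -1}])

```text
time_s: 10.18
tcp_pos: [0.5034, 0.0106, 0.0758]
eef_rot: [3.137, -0.174, -0.001]
ft_force: [0.6, 0.3, 0.6]
grip_width: 0.0006
gripper_force: 0.0
```

Emit:
send_rows(commands=[{"travel": [-2,0.2,0],"delta_rot": [0,0,0],"hand": -1},{"travel": [0,0,0],"delta_rot": [0,0,0],"hand": -1}])

```text
time_s: 10.42
tcp_pos: [0.5016, 0.0108, 0.0757]
eef_rot: [3.137, -0.174, -0.0]
ft_force: [1.0, -0.8, 0.0]
grip_width: 0.0005
gripper_force: 0.2
```

Emit:
send_rows(commands=[{"travel": [-1.5,0.2,0],"delta_rot": [0,0,0],"hand": -1},{"travel": [0,0,0],"delta_rot": [0,0,0],"hand": -1}])

```text
time_s: 10.68
tcp_pos: [0.5001, 0.011, 0.0757]
eef_rot: [3.137, -0.174, -0.0]
ft_force: [0.3, -1.0, -0.7]
grip_width: 0.0003
gripper_force: 0.3
```

Emit:
send_rows(commands=[{"travel": [-1.5,0.2,0],"delta_rot": [0,0,0],"hand": -1},{"travel": [0,0,0],"delta_rot": [0,0,0],"hand": -1}])

```text
time_s: 10.92
tcp_pos: [0.4996, 0.011, 0.0759]
eef_rot: [3.136, -0.174, 0.004]
ft_force: [5.2, -0.6, -2.6]
grip_width: 0.0002
gripper_force: 2.7
```

Emit:
send_rows(commands=[{"travel": [-1,0.1,0],"delta_rot": [0,0,0],"hand": -1},{"travel": [0,0,0],"delta_rot": [0,0,0],"hand": -1}])

```text
time_s: 11.18
tcp_pos: [0.4991, 0.0111, 0.0759]
eef_rot: [3.136, -0.174, 0.006]
ft_force: [7.8, -0.4, -5.3]
grip_width: 0.0005
gripper_force: 3.8
```

Emit:
send_rows(commands=[{"travel": [8,-0.9,0],"delta_rot": [0,0,0],"hand": -1},{"travel": [0,0,20],"delta_rot": [0,0,0],"hand": -1},{"travel": [0,0,40],"delta_rot": [0,0,0],"hand": -1},{"travel": [-25,3,50],"delta_rot": [0,0,0],"hand": -1},{"travel": [-20,2,15],"delta_rot": [0,0,0],"hand": -1},{"travel": [0,0,0],"delta_rot": [0,0,0],"hand": -1},{"travel": [0,0,0],"delta_rot": [0,0,0],"hand": -1},{"travel": [0,0,0],"delta_rot": [0,0,0],"hand": -1}])

```text
time_s: 12.18
tcp_pos: [0.461, 0.0154, 0.1998]
eef_rot: [-3.136, 0.174, 0.003]
ft_force: [0.4, -0.1, -0.4]
grip_width: 0.0004
gripper_force: 0.0
```

```bash
python3 - <<'E'
from h import *
s,w,T=wrist();print(s['tcp_pos'],s['ft_force'],s['time_s']);np.savez('w4.npz',c=w['color'],T=T)
save('w4',cv2.resize(w['color'][0:250,160:360],None,fx=2.4,fy=2.4,interpolation=cv2.INTER_CUBIC))
E
```

```text
[0.46096876 0.01536604 0.19975549] [ 0.44253159 -0.08006665 -0.40184743] 12.175
```

View pics/w4.png

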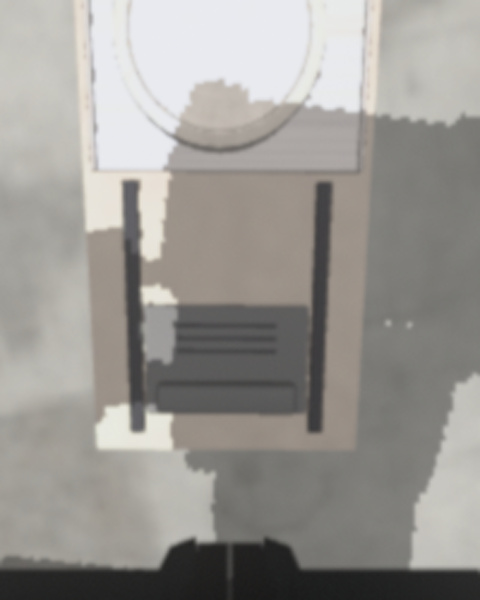

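The cover is shut (rows 305–413), the tin stands on its pan and the balance has not visibly moved. I check the travel by number.

```bash
python3 - <<'E'
from h import *
T=np.load('w4.npz')['T'];w=imaging.camera('wrist')
u=np.array([.9938,-.1115])
for n,y,z in [('platerear',305,.0475),('platefront',413,.0475),('panfront',171,.056),('deckfront',450,.044)]:
    p=onz(w,160+230.5/2.4-.5,(y+.5)/2.4-.5,z,T)[:2];print(n,((p-[.5,.0115])@u).round(4))
E
```

```text
platerear 0.0191
platefront -0.0245
panfront 0.0671
deckfront -0.0412
```

```bash
python3 -c "
from h import *
print(manip.close_job())"
```

```text
the job is handed in; nothing more can be done
None
```

The balance with the tin is tared and handed in: cover pushed fully open, key held right down for about half a second and released, cover fully shut (plate 48 mm from the pan), tin still on its pan.

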